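# Stand the fallen paste jar in the bench mixer and hold its dial at the third click

### The job

The tall paste jar has fallen over: stand it upright, lid up, in the round cup of the bench mixer, setting it down rather than dropping it, and let go of it. Then turn the mixer's spring-return dial clockwise past its first two clicks to the third, without running on towards the fourth, and keep hold of it there: the dial springs back if released, so finish while still holding it at the third click. Leave the small jar, the weight and the eraser where they are.

Things in the scene. Friction and masses are not known exactly. Their poses are not given: they have to be found in the camera images.
- jar: the tall paste jar, white with a red screw lid, the only jar lying on its side at the start: a cylinder 55 mm across and 80 mm tall, 0.1 to 0.2 kg; its side can be gripped anywhere along its length. Origin at the centre of its underside, z axis from the underside to the lid (level while it lies; straight up once righted). It can roll if knocked
- mixer: the bench mixer, fixed to the table: a low white box 150 mm (its x) by 270 mm (its y), deck 46 mm above the table. Origin at the centre of its underside; its y axis runs from the dial end to the cup end, z up. On the deck are the jar cup (75 mm to +y of the origin) and the dial (75 mm to -y); 150 mm lie between their centres
- cup_floor (a point): centre of the cup's flat floor, on which the jar's underside is to stand, 50 mm above the table; the cup is 76 mm across inside and its rim stands 12 mm above this floor. Axes as the mixer's
- dial_axis (a point): point on the dial's vertical turning axis, at deck height. Axes as the mixer's
- dial_bar (a point): centre of the top of the dial's grip bar, on the turning axis, 43 mm above the deck (89 mm above the table). The bar is 12 mm thick, 62 mm long and stands 32 mm above a round skirt of 80 mm diameter; it can be gripped across its thickness from above. This point turns with the dial: its x axis runs along the bar towards the white pointer, its y axis across the bar
- dial_nose (a point): tip of the white pointer at one end of the bar, on the skirt's edge, 43 mm from the axis
- dial (a joint): angle of the dial, rad, growing clockwise seen from above. 0 at rest, pointer at the round pip; clicks at 0.4, 0.8, 1.2 and 1.6, each marked by a raised stroke on the deck, stop at 1.75. A spring returns it to 0 from anywhere, no click holds it by itself; turning takes 0.1 to 0.17 N m at first, up to 0.25 N m near the third click, rising before each click and easing off as it is reached
- small_jar: bystander: small standing jar with black lid, 49 mm across, 60 mm tall. Origin at the centre of its underside
- weight: bystander: grey cloth-covered block, 100x46x27 mm. Origin at the centre of its underside
- rubber: bystander: eraser in a sleeve, 55x25x14 mm. Origin at the centre of its underside
There are look-alikes about, which are no part of the job. What is shaped like the jar but green or orange is not meant.

How it is judged (in metres and radians):
On the way, in this order (a step that is already met when the one before it is completed fails the run):
1. the jar stands upright in the cup and has been let go (angle between jar's own z axis and vertical below 0.08 rad and horizontal distance between jar and cup_floor below 0.015 m and z of jar in the frame of cup_floor between -0.004 and 0.004 m and contact force between jar and the arm below 0.05 N and contact force between jar and the fingers below 0.05 N and linear speed of jar below 0.02 m/s), for 0.3 s.
2. the fingers hold the dial at the third click (value of joint dial between 1.08 and 1.32 rad and contact force between dial and the fingers above 0.5 N), for 0.3 s.
At the end, for the whole second after the job is handed in: The fingers still hold the dial (more than 0.5 N) within 0.12 rad of the third click (1.2 rad), and the jar stands upright (within 0.08 rad) on the cup's floor, at rest and untouched by the robot (all of step 1 and all of step 2); the arm keeps its last pose, push and grip.
It fails at once if the dial was run past the third click towards the fourth (beyond 1.42 rad) (value of joint dial above 1.42 rad).
It fails at once if the jar was dropped from more than 20 mm above the cup's floor (horizontal distance between jar and cup_floor below 0.08 m and z of jar in the frame of cup_floor above 0.02 m and contact force between jar and anything else below 0.02 N).
It fails at once if a bystander (small jar, weight or eraser) was moved more than 20 mm (distance of any of small_jar, weight, rubber from where it was at the start of the episode above 0.02 m).
It also fails if it takes over 56 s, if anything falls off the work surface, if the arm or the gripper's body presses on something with over 40 N, if the wrist force passes 120 N, or if a joint passes its speed limit or range.

### The arm

A 7-joint arm with a two-finger parallel gripper is mounted at the origin on a cart in front of the work surface, level with it; the furniture and walls round the work are solid. World frame = base frame: x ahead of the robot, y to its left, z up, the work surface at z = 0. Lengths are in m, angles in degrees, forces in N, time in s.
With the tool pointing down it reaches from about 0.35 to 0.775 m from the base axis. Payload 3.1 kg.
Tool frame: the origin (TCP) lies on the centre line of the jaws, within the pads' length; the fingertips stand 17 mm ahead of it and the grasp point (between the pads) lies 2 mm behind it (robot.tip_reach is the distance from the TCP to the fingertips, in m); z points along the fingers, y is the line along which they close (so a half turn about z gives the same grasp; the last joint's range is limited). The gripper opens to 85 mm and grips with 20 to 120 N. Pads are 22 mm wide; open, the fingers measure 114 mm over their backs; the gripper's body (76 mm by 85 mm) begins 54 mm behind the grasp point. The pads swing forward as they close: fully open they stand 13 mm farther back than shut.
Start: joints at [-75.098, 17.813, 0.802, 86.603, -0.252, 75.585, -1.558], TCP at [0.163, 0.525, 0.248] pointing down, gripper open.
Joint ranges: [-154.91, 154.91], [-16.99, 109.72], [-72.82, 74.43], [7.12, 147.25], [-82.49, 262.49], [11.32, 116.49], [-174.64, 174.64]. Speed limits (degrees/s): [159.86, 159.86, 180, 180, 180, 180, 180].

### API

Orientations are given as [roll, pitch, yaw] about the fixed x, y, z axes, in that order (R = Rz(yaw) Ry(pitch) Rx(roll)).
In Python, from station import robot, fingers, vision, workorder, recognise gives the robot as it stands. Calls block until the motion is done:
- robot.move_to(position, orientation): joint-space move of the TCP to a pose.
- robot.line_to(position, orientation=None, velocity=0.15, f_stop=None): straight line of the TCP; orientation=None keeps the orientation; velocity is the mean speed in m/s. With f_stop (N) it stops when the force on the tool has changed by that much, and returns True; else False.
- robot.move_j(angles): joint-space move.
- fingers.gripper_to(opening, force=None): opening from 0.0 (shut) to 1.0 (fully open); force is the grip in N (None keeps the last); returns when the fingers have stopped.
- robot.pause(seconds).
- robot.inverse_kinematics(position, orientation): joint angles nearest the present ones, or None.
- vision.grab_frame(name): name is "side" or "top" or "wrist"; returns the picture (480x640x3 uint8, red, green, blue); there is no depth.
- vision.calibration(name): a dict with "mtx" (3x3 intrinsics, pixels), "k1" (the pictures are not rectified: a ray, as slopes to the right and down, at radius r is drawn at 1 + k1 r^2 times it, then the intrinsics apply), "extrinsics" (4x4, takes a point from world to camera coordinates); the wrist camera has in their place "T_tool_cam" (4x4, takes a point from camera to tool coordinates, whose origin is the TCP and whose axes are the flange's). Camera axes: x right, y up, looking along -z (the intrinsics and any distortion apply to the point x, -y, -z); pixel columns grow to the right and rows downward; lengths in m; the calibration is good to about 2 mm. A picture is of the moment at which its call begins: read the wrist's pose just before it. calibration takes no time and is no camera call.
A pose or a line that the arm cannot do raises robot.PlanningError and nothing moves.
- workorder.close_job(): hands the job in; it is judged then, once.
Trained networks look in the newest picture that a camera, given by its name, has taken for a name from the list of things; names that differ only in an ending like _2 or _b are one class to them, and where a whole thing is asked for, a point or a joint stands for the part that bears it (a point fixed in the world has none). Each returns a list of dicts, best first, with "p" (0 to 1); they miss things now and then, are a little off and sometimes report something else, mostly with a low value. They report only what shows in the picture. A call takes as long as a camera call. They do not tell look-alikes from the thing itself.
- recognise(label, camera): "rect" ([centre column, centre row, width, height] in pixels, round what is visible of it).
Readings, each from a call of its own:
- robot.current_time_s(): time.
- robot.current_joint_positions(): joint angles.
- robot.current_dq(): joint speeds.
- robot.current_joint_torque(): joint torques, N m.
- robot.current_tool_pos(): TCP position.
- robot.current_eef_rot(): TCP orientation.
- robot.current_contact_force(): force on the tool from outside, world axes, zero at the start.
- robot.current_torque(): the same for the moment, N m.
- robot.current_finger_gap(): opening from 0.0 (shut) to 1.0 (fully open).
- robot.current_gripper_force(): force on a finger pad.
Only numpy, scipy, OpenCV 4.12 (cv2) and the standard library are available. Lean on these libraries where they do the work, as an engineer would, in place of code of your own. Each camera call takes 0.05 s, during which the arm holds its last target. There are 200 camera calls.

## Working session

There is one attempt and no reset: what is moved stays moved. The work goes in short steps, each a Python script; the robot and the scene stay as the last script left them, time stands still between calls to the robot, and variables do not carry over. Pictures are saved under pics/ and viewed, at most 10 in all, crops included, and the job is handed in when it is done.

```bash
ls; mkdir -p pics
cat > h.py <<'E'
import numpy as np, cv2
from station import robot, fingers, vision, workorder, recognise
from scipy.spatial.transform import Rotation as R
def grab(cam,fn=None):
    p=robot.current_tool_pos(); o=robot.current_eef_rot()
    im=vision.grab_frame(cam)
    if fn: cv2.imwrite('pics/'+fn,im[:,:,::-1])
    return im,camera(cam,p,o)
def camera(cam,p=None,o=None):
    c=vision.calibration(cam)
    if 'extrinsics' in c: T=np.array(c['extrinsics'])
    else:
        B=np.eye(4);B[:3,:3]=R.from_euler('xyz',o,degrees=True).as_matrix();B[:3,3]=p
        T=np.linalg.inv(B@np.array(c['T_tool_cam']))
    return np.array(c['mtx']),c['k1'],T
def ray(C,u,v):
    K,k1,T=C
    x=cv2.undistortPoints(np.array([[[u,v]]],float),K,np.array([k1,0,0,0,0.]))[0,0]
    Ti=np.linalg.inv(T); d=Ti[:3,:3]@[x[0],-x[1],-1]
    return Ti[:3,3],d/np.linalg.norm(d)
def onz(C,u,v,z):
    o,d=ray(C,u,v); return o+d*(z-o[2])/d[2]
def proj(C,P):
    K,k1,T=C; q=T[:3,:3]@np.array(P,float)+T[:3,3]; s=np.array([q[0],-q[1]])/-q[2]
    s=s*(1+k1*(s@s)); return K[:2,:2]@s+K[:2,2]
def meet(rays):
    A=np.zeros((3,3));b=np.zeros(3)
    for o,d in rays:
        M=np.eye(3)-np.outer(d,d);A+=M;b+=M@o
    return np.linalg.solve(A,b)
E
python3 - <<'E'
from h import *
for c in ('side','top'):
    grab(c,c+'0.png'); print(c,np.linalg.inv(camera(c)[2])[:3,3].round(3),camera(c)[0][0,0])
    for n in ('jar','mixer','dial','dial_nose','cup_floor','small_jar','weight','rubber'):
        try: print(n,[(np.round(r['rect']).tolist(),round(r['p'],2)) for r in recognise(n,c)[:4]])
        except Exception as e: print(n,e)
print(robot.current_eef_rot(),vision.calibration('wrist'))
E
```

```text
pics
side [0.534 1.153 0.666] 533.6428171880503
jar [([333.0, 250.0, 36.0, 24.0], 0.91), ([333.0, 231.0, 27.0, 24.0], 0.64), ([383.0, 218.0, 26.0, 26.0], 0.61)]
mixer [([328.0, 301.0, 93.0, 88.0], 0.83)]
dial [([342.0, 272.0, 33.0, 26.0], 0.85)]
dial_nose [([343.0, 273.0, 34.0, 28.0], 0.72)]
cup_floor [([332.0, 304.0, 90.0, 84.0], 0.58)]
small_jar [([254.0, 259.0, 19.0, 30.0], 0.59)]
weight [([241.0, 314.0, 42.0, 30.0], 0.72)]
rubber [([293.0, 225.0, 18.0, 6.0], 0.45)]
top [ 0.43  -0.074  1.049] 465.49315615250475
jar [([369.0, 268.0, 47.0, 37.0], 0.9), ([426.0, 268.0, 43.0, 41.0], 0.66), ([473.0, 337.0, 43.0, 37.0], 0.55)]
mixer [([245.0, 269.0, 134.0, 95.0], 0.9), ([274.0, 279.0, 39.0, 37.0], 0.63)]
dial [([275.0, 279.0, 38.0, 34.0], 0.57), ([236.0, 180.0, 42.0, 49.0], 0.25)]
dial_nose [([277.0, 277.0, 35.0, 33.0], 0.59)]
cup_floor [([244.0, 272.0, 135.0, 94.0], 0.93), ([277.0, 277.0, 38.0, 39.0], 0.3)]
small_jar [([344.0, 174.0, 20.0, 32.0], 0.97)]
weight [([236.0, 178.0, 40.0, 53.0], 0.63)]
rubber []
[ 1.79992649e+02 -5.12672964e-04  1.62706028e+02] {'mtx': array([[419.75013039,   0.        , 324.4800359 ],
       [  0.        , 419.75013039, 239.60729028],
       [  0.        ,   0.        ,   1.        ]]), 'k1': 0.029398073453638377, 'T_tool_cam': array([[ 5.16272840e-04,  9.65581122e-01,  2.60101576e-01,
         6.58558517e-02],
       [ 9.99999811e-01, -4.11569704e-04, -4.57009173e-04,
         2.60091087e-04],
       [-3.34229502e-04,  2.60101763e-01, -9.65581152e-01,
        -1.25690977e-01],
       [ 0.00000000e+00,  0.00000000e+00,  0.00000000e+00,
         1.00000000e+00]])}
```

Run:
```python
import cv2
t=cv2.imread('pics/top0.png')[130:380,160:520]; cv2.imwrite('pics/topc.png',cv2.resize(t,(792,550),interpolation=2))
t=cv2.imread('pics/side0.png')[190:370,210:450]; cv2.imwrite('pics/sidec.png',cv2.resize(t,(792,594),interpolation=2))
from h import *
C=camera('top')
for u,v,z in [(369,268,.028),(426,268,.05),(473,337,.05),(245,269,.046),(275,279,.07),(344,174,.03),(236,178,.02)]: print(u,v,onz(C,u,v,z).round(3))
```

```text
369 268 [ 0.54  -0.171  0.028]
426 268 [ 0.537 -0.292  0.05 ]
473 337 [ 0.389 -0.387  0.05 ]
245 269 [0.537 0.1   0.046]
275 279 [0.513 0.032 0.07 ]
344 174 [ 0.755 -0.118  0.03 ]
236 178 [0.75 0.13 0.02]
```

View pics/topc.png

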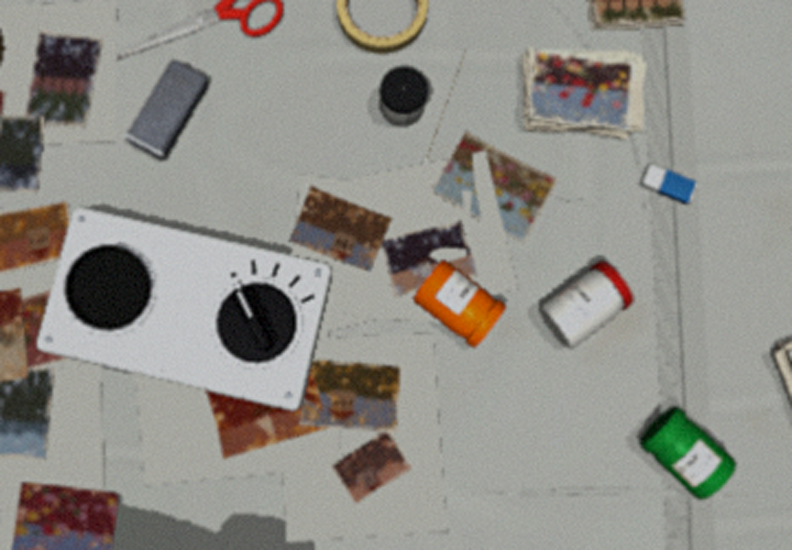

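View pics/sidec.png

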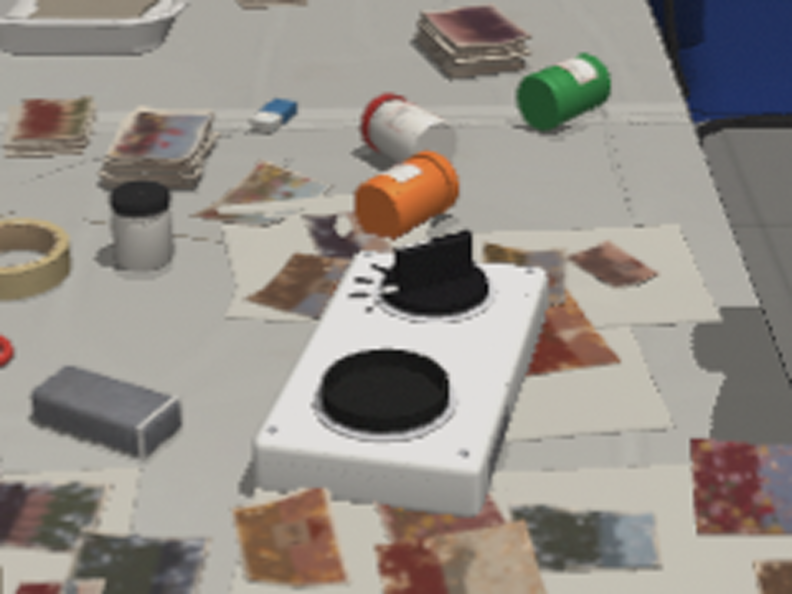

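The candidates in the full top picture are white with a red lid (426,268), orange (369,268) and green (473,337). The jar is the white, red-lidded one at (426,268), with its lid pointing to the upper right at about (439,260). The side view agrees, showing it at about (333,231). The cup is at about (209,260), the dial at (277,277), and the pointer faces the round pip. Next I take wrist views of the jar and the mixer.

Run:
```python
from h import *
import json
out={}
def shot(n,p,yaw):
    robot.move_to(p,[180,0,yaw]); robot.pause(0.2)
    out[n]=[list(map(float,robot.current_tool_pos())),list(map(float,robot.current_eef_rot()))]
    grab('wrist',n+'.png')
    print(n,robot.current_time_s(),np.round(robot.current_joint_positions(),1))
shot('m1',[0.50,0.13,0.27],175)
shot('m2',[0.50,0.03,0.27],175)
shot('j1',[0.50,-0.24,0.24],160)
shot('j2',[0.50,-0.32,0.24],160)
json.dump(out,open('poses.json','w'))
# feasibility of grasp & place
e=np.array([.61,-.79,0]);e/=np.linalg.norm(e);up=np.array([0,0,1.])
n=np.cross(up,e)
g=np.array([.537,-.287,.028])+.008*e
for th in (20,30,40,50):
    t=np.radians(th);a=-np.cos(t)*up-np.sin(t)*e
    for s in (1,-1):
        y=s*n;R0=np.column_stack([np.cross(y,a),y,a])
        q=robot.inverse_kinematics(g+.0*a,R.from_matrix(R0).as_euler('xyz',degrees=True))
        q2=robot.inverse_kinematics(g-.1*a,R.from_matrix(R0).as_euler('xyz',degrees=True))
        ok=[]
        R90=R.from_rotvec(np.cross(e,up)*np.pi/2).as_matrix()
        for psi in range(0,360,15):
            R1=R.from_euler('z',psi,degrees=True).as_matrix()@R90@R0
            E1=R.from_matrix(R1).as_euler('xyz',degrees=True)
            if all(robot.inverse_kinematics([.56,.17,z],E1) is not None for z in (.098,.2)): ok.append((psi,int(np.degrees(np.arctan2(R1[1,2],R1[0,2])))))
        print(th,s,None if q is None else np.round(q),None if q2 is None else np.round(q2),ok)
```

```text
m1 3.0333 [-37.2  13.8  25.7  90.3  -6.1  77.3  74.3]
m2 3.7667 [-29.6  12.   29.1  92.7  -6.   76.9  85.5]
j1 5.075 [ -5.9  21.6  40.6  87.8 -14.4  75.9 106.5]
j2 5.7417 [  3.4  26.9  41.1  81.3 -17.7  78.4 115.2]
20 1 [ 11.  55.  39.  70. -35.  86.  89.] [ 14.  54.  42.  58. -34.  99.  87.] [(0, -52), (15, -37), (30, -22), (45, -7), (60, 7), (75, 22), (90, 37), (105, 52), (120, 67), (135, 82), (150, 97), (165, 112), (180, 127), (315, -97), (330, -82), (345, -67)]
20 -1 [  2.  65.  64.  71. -53.  96. -80.] [  7.  61.  64.  58. -51. 106. -85.] [(0, -52), (15, -37), (30, -22), (45, -7), (60, 7), (75, 22), (90, 37), (105, 52), (120, 67), (135, 82), (150, 97), (165, 112), (180, 127), (315, -97), (330, -82), (345, -67)]
30 1 [ 16.  62.  39.  59. -37. 100.  88.] [ 22.  64.  40.  39. -39. 114.  83.] [(0, -52), (15, -37), (30, -22), (45, -7), (60, 7), (75, 22), (90, 37), (105, 52), (120, 67), (135, 82), (150, 97), (165, 112), (180, 127), (195, 142), (315, -97), (330, -82), (345, -67)]
30 -1 [  8.  71.  64.  59. -56. 109. -82.] [ 21.  65.  43.  40. -41. 115. -96.] [(0, -52), (15, -37), (30, 
[... 440 characters left out ...]
 115. -93.] None [(0, -52), (15, -37), (30, -22), (45, -7), (60, 7), (75, 22), (90, 37), (105, 52), (120, 67), (135, 82), (150, 97), (165, 112), (180, 127), (195, 142), (300, -112), (315, -97), (330, -82), (345, -67)]
50 1 None None [(0, -52), (15, -37), (30, -22), (45, -7), (60, 7), (75, 22), (90, 37), (105, 52), (120, 67), (135, 82), (150, 97), (165, 112), (180, 127), (195, 142), (210, 157), (285, -127), (300, -112), (315, -97), (330, -82), (345, -67)]
50 -1 None None [(0, -52), (15, -37), (30, -22), (45, -7), (60, 7), (75, 22), (90, 37), (105, 52), (120, 67), (135, 82), (150, 97), (165, 112), (180, 127), (195, 142), (210, 157), (285, -127), (300, -112), (315, -97), (330, -82), (345, -67)]
```

View pics/j1.png

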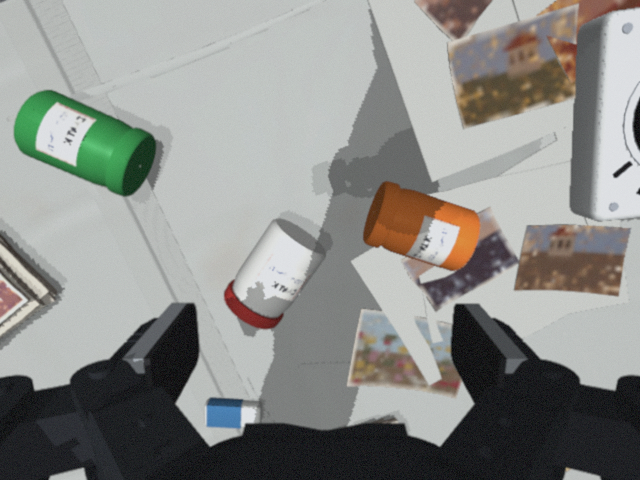

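View pics/m1.png

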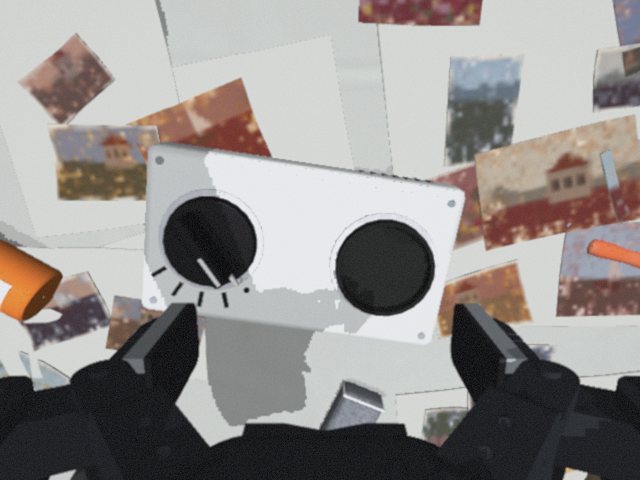

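View pics/m2.png

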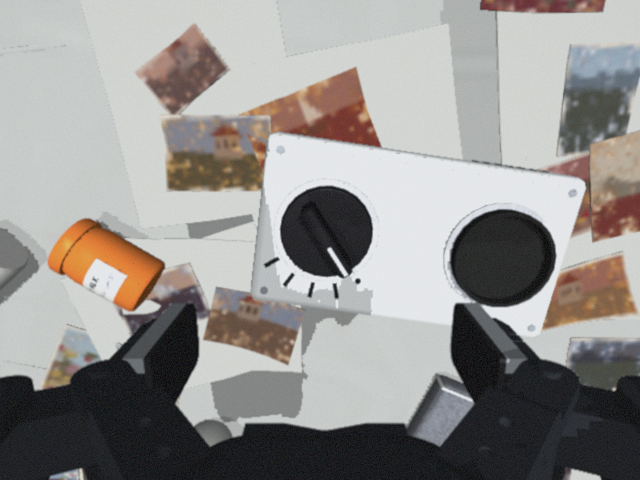

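View pics/j2.png

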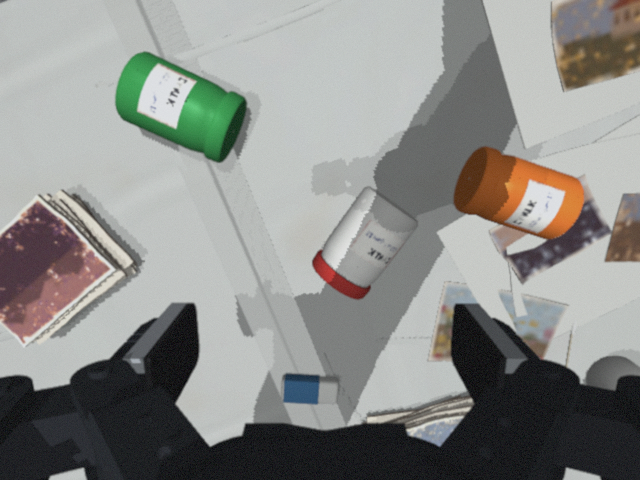

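The crops confirm the choice. In j1 the white, red-lidded jar lies with its bottom end at about (302,232) and its lid at (252,310); in j2 these are at (392,202) and (340,280). In m1 and m2 the cup is at (385,267) and (503,257), the dial at (210,241) and (326,231), and the pip at (247,290) and (358,281). Next I fit poses and plan.

Run:
```python
from h import *
import json
from scipy.optimize import least_squares
P=json.load(open('poses.json')); C={k:camera('wrist',*v) for k,v in P.items()}
pts={'j1':[(279,218),(255,250),(231,281),(326,252),(303,285),(281,318),(228,293),(253,322),(275,328),(290,219),(315,231)],
'j2':[(364,190),(341,221),(319,252),(416,225),(393,257),(370,288),(314,265),(340,291),(362,299),(375,188),(405,204)]}
def res(p):
    x,y,w,z=p;e=np.array([np.cos(w),np.sin(w),0]);n=np.array([-e[1],e[0],0]);r=[]
    cyl=[np.array([x,y,z])+s*e*.04+.0275*(np.cos(t)*n+np.sin(t)*np.array([0,0,1])) for s in(-1,1) for t in np.linspace(0,2*np.pi,60)]
    for k in pts:
        h=cv2.convexHull(np.array([proj(C[k],c) for c in cyl],np.float32))
        r+=[cv2.pointPolygonTest(h,q,True) for q in pts[k]]
    return r
s=least_squares(res,[.537,-.287,-.91,.0275],diff_step=1e-3,loss='soft_l1',x_scale=[.01,.01,.1,.01]);print('jar',s.x.round(4),np.sqrt(np.mean(np.square(res(s.x)))))
tri=lambda a,b:meet([ray(C['m1'],*a),ray(C['m2'],*b)])
for nm,a,b,z in [('cup',(385,267),(503,257),.062),('dial',(210,241),(326,231),.057),('s1',(160,160),(280,149),.046),('s2',(451,203),(572,193),.046),('s3',(421,336),(531,328),.046),('s4',(153,300),(264,290),.046),('pip',(247,290),(358,281),.046),('nose',(218,285),(349,276),.06)]:
    print(nm,tri(a,b).round(4),onz(C['m1'],*a,z).round(4),onz(C['m2'],*b,z).round(4))
```

```text
jar [ 0.5397 -0.2944 -0.918   0.0193] 1.7830400273263245
cup [0.5532 0.1785 0.0568] [0.5516 0.1779 0.062 ] [0.5511 0.1763 0.062 ]
dial [0.5197 0.0319 0.05  ] [0.5181 0.034  0.057 ] [0.5179 0.032  0.057 ]
s1 [ 4.494e-01 -1.000e-04  4.330e-02] [0.4495 0.001  0.046 ] [4.49e-01 2.00e-04 4.60e-02]
s2 [0.5053 0.2376 0.0463] [0.5052 0.2377 0.046 ] [0.5054 0.2378 0.046 ]
s3 [0.6263 0.2093 0.0465] [0.6266 0.2094 0.046 ] [0.6265 0.2095 0.046 ]
s4 [ 0.5696 -0.0274  0.0475] [ 0.5705 -0.0281  0.046 ] [ 0.5699 -0.0276  0.046 ]
pip [0.5685 0.0563 0.0457] [0.5683 0.0564 0.046 ] [0.5684 0.0563 0.046 ]
nose [0.5433 0.047  0.0978] [0.5563 0.0357 0.06  ] [0.5579 0.0482 0.06  ]
```

```bash
cat > plan.py <<'E'
from h import *
import json
e_ang=-.918; up=np.array([0,0,1.])
e=np.array([np.cos(e_ang),np.sin(e_ang),0]); n=np.cross(up,e)
jc=np.array([.5375,-.2944,.0275])
t=np.radians(25); a=-np.cos(t)*up-np.sin(t)*e
R0=np.column_stack([np.cross(n,a),n,a])
T0=jc+.010*e; T0[2]=.029
cup=np.array([.554,.1775,.05]); dial=np.array([.5203,.032])
R90=R.from_rotvec(np.cross(e,up)*np.pi/2).as_matrix()
def final(az):
    h=R90@a; psi=np.radians(az)-np.arctan2(h[1],h[0])
    Rr=R.from_euler('z',psi).as_matrix()@R90
    return cup+Rr@(T0-(jc-.04*e)), Rr@R0
eu=lambda M:R.from_matrix(M).as_euler('xyz',degrees=True)
E
python3 - <<'E'
from plan import *
for dz in (.15,0,.2):
    q=robot.inverse_kinematics(T0+[0,0,dz],eu(R0)); print(dz,None if q is None else np.round(q))
for az in range(-40,60,10):
    p,M=final(az); print(az,p.round(3),[None if q is None else np.round(q).tolist() for q in (robot.inverse_kinematics(p+[0,0,z],eu(M)) for z in (.001,.15))])
robot.move_to(T0+[0,0,.15],eu(R0)); fingers.gripper_to(1.0,40)
hit=robot.line_to(T0+[0,0,.0],eu(R0),velocity=.12,f_stop=8)
print(hit,robot.current_tool_pos(),robot.current_time_s())
grab('side','g_side.png'); grab('wrist','g_wrist.png')
a_,b_=cv2.imread('pics/g_side.png')[170:320,250:450],cv2.imread('pics/g_wrist.png')
cv2.imwrite('pics/g.png',np.hstack([cv2.resize(a_,(400,300)),cv2.resize(b_,(400,300))]))
E
```

```text
0.15 [ 15.  52.  42.  54. -34. 108.  85.]
0 [ 14.  59.  39.  63. -36.  94.  89.]
0.2 [ 16.  51.  43.  49. -34. 114.  84.]
-40 [0.553 0.178 0.1  ] [[-45.0, 39.0, -10.0, 113.0, 79.0, 75.0, -61.0], [-20.0, 30.0, -42.0, 109.0, 81.0, 92.0, -45.0]]
-30 [0.553 0.178 0.1  ] [[-34.0, 38.0, -23.0, 121.0, 92.0, 77.0, -65.0], [-6.0, 31.0, -59.0, 117.0, 90.0, 92.0, -44.0]]
-20 [0.553 0.178 0.1  ] [[-2.0, 55.0, -62.0, 128.0, 114.0, 102.0, -57.0], [-3.0, 22.0, -56.0, 124.0, 94.0, 77.0, -43.0]]
-10 [0.553 0.178 0.1  ] [[3.0, 52.0, -62.0, 135.0, 123.0, 95.0, -54.0], [-8.0, 12.0, -42.0, 131.0, 100.0, 58.0, -44.0]]
0 [0.553 0.178 0.1  ] [[11.0, 51.0, -62.0, 140.0, 135.0, 87.0, -51.0], [18.0, 11.0, -62.0, 135.0, 114.0, 48.0, -45.0]]
10 [0.553 0.177 0.1  ] [[22.0, 50.0, -62.0, 144.0, 149.0, 77.0, -46.0], [31.0, 5.0, -62.0, 139.0, 138.0, 33.0, -58.0]]
20 [0.553 0.177 0.1  ] [[33.0, 50.0, -62.0, 145.0, 164.0, 64.0, -42.0], [43.0, 4.0, -62.0, 139.0, 179.0, 26.0, -85.0]]
30 [0.553 0.177 0.1  ] [[44.0, 50.0, -62.0, 142.0, 179.0, 48.0, -41.0], [53.0, 7.0, -62.0, 137.0, 217.0, 27.0, -109.0]]
40 [0.553 0.177 0.1  ] [[53.0, 51.0, -62.0, 138.0, 197.0, 32.0, -47.0], [59.0, 14.0, -62.0, 133.0, 245.0, 30.0, -123.0]]
50 [0.553 0.176 0.1  ] [[58.0, 54.0, -63.0, 132.0, 228.0, 19.0, -68.0], [-47.0, 18.0, 65.0, 131.0, 260.0, 69.0, -138.0]]
False [ 0.54404402 -0.30279803  0.02996423] 7.925
```

View pics/g.png

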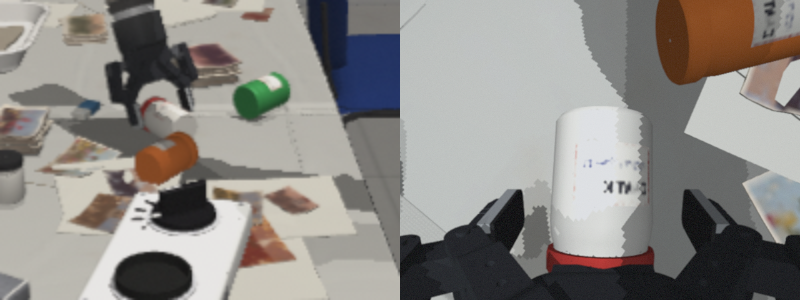

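The jar sits centred between the fingers, with its bottom end at about (325,171) in the full wrist frame and the lid toward the palm. Next: grip, lift, reorient and look before lowering.

Run:
```python
from plan import *
C=camera('wrist',robot.current_tool_pos(),robot.current_eef_rot())
w=onz(C,325,171,.053); print('bottom end along e from jc:',(w-jc)@e,'(nominal -.04)')
fingers.gripper_to(0.0,45); print('gap',robot.current_finger_gap(),robot.current_gripper_force(),robot.current_tool_pos())
robot.line_to(T0+[0,0,.14],eu(R0),velocity=.15)
p,M=final(-40)
robot.move_to(p+[0,0,.10],eu(M)); robot.pause(.2)
print(robot.current_joint_positions().__class__,np.round(robot.current_joint_positions()),robot.current_time_s(),'gap',robot.current_finger_gap(),robot.current_contact_force())
grab('side','h_side.png');grab('wrist','h_wrist.png');grab('top','h_top.png')
a_,b_,c_=[cv2.imread(f'pics/h_{k}.png') for k in('side','wrist','top')]
cv2.imwrite('pics/hh.png',np.hstack([cv2.resize(a_[150:390,220:460],(400,400)),cv2.resize(b_[:,80:560],(400,400))]))
```

```text
bottom end along e from jc: -0.03749794105427992 (nominal -.04)
gap 0.6180980006501221 47.33985364437103 [ 0.54394487 -0.30271331  0.02967184]
<class 'numpy.ndarray'> [-58.  28.   6. 112.  70.  70. -47.] 11.7 gap 0.6157472098941036 [ 0.50812602 -0.18016008 -1.35090324]
```

View pics/hh.png

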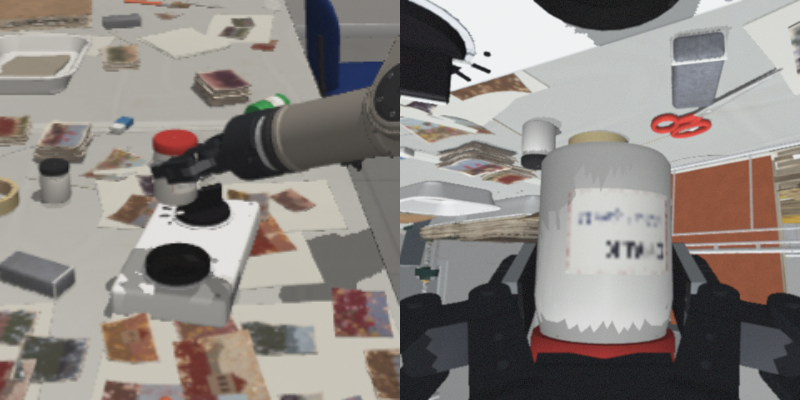

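The jar is held upright above the cup, with the lid at about (326,232) in the full side view. I check the lid position against the cup in both fixed views, then lower.

Run:
```python
from plan import *
def red(fn,near):
    h=cv2.cvtColor(cv2.imread(fn),cv2.COLOR_BGR2HSV)
    m=(((h[...,0]<6)|(h[...,0]>174))&(h[...,1]>150)&(h[...,2]>60)).astype(np.uint8)
    k,l,s,c=cv2.connectedComponentsWithStats(m)
    return [(c[i].round(1).tolist(),s[i].tolist()) for i in range(1,k) if s[i][4]>60 and np.hypot(*(c[i]-near))<60]
lid=cup+[0,0,.10+.075]
for k in('side','top'):
    C=camera(k); q=proj(C,lid); print(k,'lid expect',q.round(1),red(f'pics/h_{k}.png',q)); print('  cup rim expect',proj(C,cup+[0,0,.012]).round(1))
im=cv2.imread('pics/top0.png'); 
for k in('side','top'):
    g=cv2.cvtColor(cv2.imread(f'pics/{k}0.png'),cv2.COLOR_BGR2GRAY); q=proj(camera(k),cup+[0,0,.012])
    n,l,s,c=cv2.connectedComponentsWithStats((g<60).astype(np.uint8)); i=l[int(q[1]),int(q[0])]; print(k,'dark disc',c[i].round(1),s[i])
```

```text
side lid expect [325.2 235. ] [([324.4, 234.7], [312, 228, 26, 15, 305])]
  cup rim expect [326.8 304.6]
top lid expect [185.4 249.4] [([186.0, 248.6], [171, 234, 31, 30, 717])]
  cup rim expect [207.9 260.6]
side dark disc [326.2 308.1] [308 296  38  25 779]
top dark disc [208.7 260.2] [ 190  242   39   38 1137]
```

Run:
```python
from plan import *
p,M=final(-40); o=eu(M)
robot.line_to(p+[0,0,.015],o,velocity=.1); robot.pause(.3)
hit=robot.line_to(p+[0,0,-.008],o,velocity=.015,f_stop=3)
x=np.array(robot.current_tool_pos()); print(hit,x-p,robot.current_contact_force(),robot.current_time_s())
grab('side','s1.png')
if hit and (x-p)[2]<.008:
    fingers.gripper_to(1.0); robot.pause(.2)
    ah=M[:,2]
    robot.line_to(x-.11*ah,o,velocity=.12)
print(robot.current_finger_gap(),robot.current_time_s())
a_,_=grab('side'); b_,_=grab('top')
cv2.imwrite('pics/placed.png',np.hstack([cv2.resize(a_[190:350,250:410],(400,400)),cv2.resize(b_[180:340,130:290],(400,400))])[:,:,::-1])
```

```text
True [ 7.51615661e-05  5.67031365e-05 -1.14893227e-03] [-1.08695039  0.19465848  3.41137589] 14.1917
0.9983744311692767 15.9417
```

View pics/placed.png

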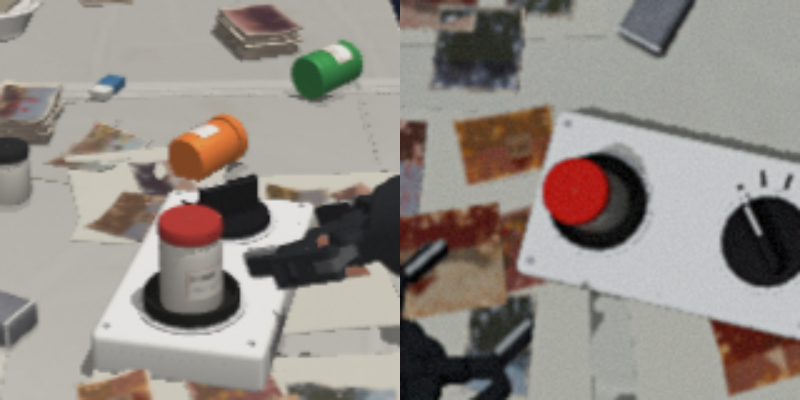

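The jar stands upright in the cup, centred and free, with the gripper clear on its left. In the side crop the lid is at about (190,225) and in the top crop the lid and cup are at about (590,195). Now the dial: stroke angles and kinematics first.

Run:
```python
from plan import *
P=json.load(open('poses.json')); C=camera('wrist',*P['m2'])
for u,v in [(358,281),(335,290),(311,289),(289,280),(270,261)]:
    d=onz(C,u,v,.046)[:2]-dial; print(np.degrees(np.arctan2(d[1],d[0])).round(1),np.hypot(*d).round(4))
p=np.array(robot.current_tool_pos()); print(p)
robot.line_to([p[0],p[1],.28],velocity=.2)
for y in (27,207):
    for dy in (0,-35,-69,-80):
        print(y,dy,[None if q is None else np.round(q).tolist() for q in (robot.inverse_kinematics([*dial,z],[180,0,(y+dy+180)%360-180]) for z in (.22,.085))])
```

```text
26.6 0.0541
3.4 0.0553
-18.9 0.0554
-40.9 0.0559
-65.5 0.0563
[0.47694807 0.24131778 0.14522125]
27 0 [[-22.0, 16.0, 20.0, 94.0, -6.0, 71.0, -63.0], [-15.0, 23.0, 13.0, 104.0, -6.0, 53.0, -63.0]]
27 -35 [[-24.0, 16.0, 24.0, 94.0, -7.0, 71.0, -97.0], [-19.0, 24.0, 17.0, 104.0, -8.0, 53.0, -96.0]]
27 -69 [[-46.0, 21.0, 54.0, 95.0, -18.0, 73.0, -121.0], [-30.0, 26.0, 32.0, 105.0, -17.0, 54.0, -122.0]]
27 -80 [[-52.0, 25.0, 65.0, 95.0, -23.0, 75.0, -126.0], [-38.0, 28.0, 43.0, 105.0, -23.0, 56.0, -128.0]]
207 0 [[-55.0, 28.0, 71.0, 95.0, -27.0, 76.0, 137.0], [-47.0, 34.0, 58.0, 105.0, -33.0, 60.0, 141.0]]
207 -35 [[-51.0, 24.0, 62.0, 95.0, -22.0, 74.0, 98.0], [-31.0, 26.0, 33.0, 105.0, -17.0, 54.0, 92.0]]
207 -69 [[-41.0, 19.0, 46.0, 95.0, -14.0, 72.0, 56.0], [-26.0, 25.0, 27.0, 105.0, -14.0, 54.0, 55.0]]
207 -80 [[-39.0, 18.0, 43.0, 95.0, -13.0, 72.0, 44.0], [-23.0, 24.0, 23.0, 104.0, -11.0, 54.0, 42.0]]
```

```bash
cat > nose.py <<'E'
from plan import *
def look(fn):
    im,C=grab('wrist',fn)
    d=lambda ang,r,z:proj(C,[dial[0]+r*np.cos(ang),dial[1]+r*np.sin(ang),z]).round(0)
    y=np.radians(robot.current_eef_rot()[2])
    print('expected nose px',d(y,.042,.06))
    return im,C
E
python3 - <<'E'
from nose import *
robot.move_to([*dial,.2],[180,0,26.7]); look('d0.png')
fingers.gripper_to(.7)
hit=robot.line_to([*dial,.084],[180,0,26.7],velocity=.12,f_stop=8)
print(hit,robot.current_tool_pos(),robot.current_time_s())
if not hit:
    fingers.gripper_to(0.0,110); robot.pause(.3)
    print('gap',robot.current_finger_gap(),robot.current_gripper_force(),robot.current_tool_pos(),robot.current_torque())
    look('d1.png')
    for y in np.arange(21.7,6,-5):
        robot.line_to([*dial,.084],[180,0,y],velocity=.05); print(y,robot.current_eef_rot()[2],np.round(robot.current_torque(),3),np.round(robot.current_contact_force(),1),robot.current_time_s())
    look('d2.png')
a=[cv2.resize(cv2.imread(f'pics/d{i}.png')[150:450,120:520],(400,300)) for i in(1,2)]
cv2.imwrite('pics/dd.png',np.hstack(a))
E
```

```text
expected nose px [329. 165.]
False [0.52107886 0.03197818 0.08477079] 19.5083
gap 0.11740309029541866 108.56837511062622 [0.52080264 0.03160793 0.08472416] [-0.22045577  0.24263545  0.10182729]
expected nose px [324. 196.]
21.7 21.697336391023065 [-0.215  0.261  0.151] [-1.2 -1.5  5.1] 20.6167
16.7 16.69096291115279 [-0.239  0.196  0.107] [-0.8 -0.6  4.8] 20.8667
11.7 11.669458857601844 [-0.229  0.22   0.024] [-0.3 -1.2  5.9] 21.1167
6.699999999999999 6.670091073215843 [-0.274  0.173  0.092] [-1.5 -1.1  4.4] 21.3667
expected nose px [324. 196.]
```

Run:
```python
from nose import *
for y in list(np.arange(1.7,-34,-5))+[-36,-39,-42]:
    robot.line_to([*dial,.084],[180,0,y],velocity=.05); print(round(y,1),np.round(robot.current_torque(),3)[2],robot.current_finger_gap(),robot.current_time_s())
robot.pause(.3); im,C=look('d3.png')
for k in range(5):
    an=np.radians(26.7)-.4*k; print('mark',k,proj(C,[dial[0]+.055*np.cos(an),dial[1]+.055*np.sin(an),.046]).round(0))
a=[cv2.resize(cv2.imread(f'pics/d{i}.png')[130:430,190:450],(400,461)) for i in(1,3)]
cv2.imwrite('pics/dd.png',np.hstack(a))
```

```text
1.7 0.127 0.11239941605925498 21.6667
-3.3 0.188 0.11564272308042205 21.9167
-8.3 0.085 0.11280579596761912 22.1667
-13.3 0.003 0.11599462484468552 22.4167
-18.3 0.092 0.1135708982282657 22.6667
-23.3 0.14 0.11705413051334694 22.9167
-28.3 0.197 0.10765472822879939 23.1667
-33.3 0.109 0.10811301582950097 23.4167
-36 0.085 0.11253992766108926 23.6667
-39 0.069 0.11266354564669183 23.9167
-42 0.169 0.11459474290669466 24.1667
expected nose px [324. 196.]
mark 0 [198. 244.]
mark 1 [225. 200.]
mark 2 [269. 168.]
mark 3 [325. 157.]
mark 4 [380. 168.]
```

View pics/dd.png

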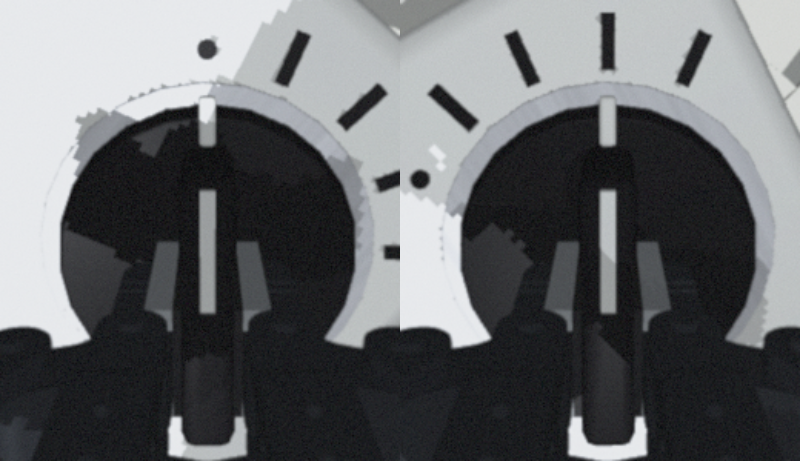

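The left crop shows the pointer at the pip (207,48). The right crop shows it at (607,120), exactly in line with the third stroke at (607,40); pip, first and second strokes lie to its left and the fourth at (693,57). I check that the lid hasn't moved, then hand in.

Run:
```python
from plan import *
def lid(im):
    h=cv2.cvtColor(im,cv2.COLOR_BGR2HSV); m=(((h[...,0]<6)|(h[...,0]>174))&(h[...,1]>150)&(h[...,2]>60)).astype(np.uint8)
    m[:200]=0;m[330:]=0;m[:,:290]=0;m[:,360:]=0
    k,l,s,c=cv2.connectedComponentsWithStats(m); i=1+np.argmax(s[1:,4]); return c[i].round(1),s[i]
im,C=grab('side'); now=lid(im[:,:,::-1].copy()); ref=lid(cv2.imread('pics/s1.png')); exp=proj(C,cup+[0,0,.075])
print(now,ref,exp.round(1),robot.current_gripper_force(),robot.current_time_s())
if np.hypot(*(now[0]-exp))<5: robot.pause(.3); print(workorder.close_job())
```

```text
(array([325.8, 279.6]), array([314, 271,  25,  17, 346], dtype=int32)) (array([326.1, 279.3]), array([314, 271,  25,  17, 332], dtype=int32)) [326.2 278.7] 108.75544309616089 24.5667
the job is handed in; nothing more can be done
None
```

The jar stands upright and released in the cup, the dial is held with its pointer on the third click, and the job was handed in about 25 s into the 56 s limit; the hand-in call returned no verdict.

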